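Free a card from the board holder and lay it in the tray

ROBOT

A 6-joint arm with a two-finger parallel gripper is mounted at the origin on the work surface; the furniture and walls round the work are solid. World frame = base frame: x ahead of the robot, y to its left, z up, the work surface at z = 0. Lengths are in m, angles in degrees, forces in N, time in s.
With the tool pointing down it reaches from about 0.4 to 0.825 m from the base axis. Payload 7 kg.
Tool frame: the origin (TCP) lies between the finger pads; the fingertips stand 25 mm ahead of it and the grasp point (between the pads) lies 6 mm ahead of it; z points along the fingers, y is the line along which they close (so a half turn about z gives the same grasp; the last joint's range is limited). The gripper opens to 88 mm and grips with 3 to 60 N. Pads are 19 mm wide; open, the fingers measure 130 mm over their backs; the gripper's body (78 mm by 193 mm) begins 47 mm behind the grasp point.
Start: joints at [80.907, 20.546, 0.682, 0, -70.136, -16.507], TCP at [0.292, 0.609, 0.252] pointing down, gripper open.
Joint ranges: [-176.03, 176.03], [-82.01, 121.73], [-58.28, 71.71], [-173.87, 95.51], [-174.79, -0.11], [-173.66, 173.66]. Speed limits (degrees/s): [136.94, 136.94, 172.46, 180, 180, 180].

INTERFACE

Orientations are given as [roll, pitch, yaw] about the fixed x, y, z axes, in that order (R = Rz(yaw) Ry(pitch) Rx(roll)).
In Python, from plant import ctrl gives the robot as it stands.
- The arm moves only by the tool drive_effector, called after "Request:" as name(argument=value, ...) on one line, values as JSON. Schema: {"type":"object","properties":{"motion":{"type":"array","items":{"type":"array","items":{"type":"number"},"minItems":5,"maxItems":5},"minItems":1,"maxItems":8},"only":{"type":"string"},"quiet":{"type":"boolean"},"lines":{"type":"string"}},"required":["motion"],"additionalProperties":false}. motion is a list of rows, 1 to 8 of them, each of 5 numbers: dx, dy, dz in m, then a turn about the tool's z in degrees, then the finger opening in m; each row is the pose to reach, as a shift and turn from the pose commanded when the call began, along the tool's axes at that moment; what a row does not reach only later rows make up. A row lasts 1/8 s, in which the tool goes at most 0.0625 m and 10.7 degrees, less where a joint would pass 70% of its speed; a pose out of reach is approached as far as the arm can. The fingers move at their own pace and stop on an object; the grip force is fixed at half the most. Time passes only in rows, so rows that do not move let the fingers close. The tool returns the time, the measured TCP pose, the force, the opening and the grip force at its end. only (a regular expression) keeps the lines of the reply that match it, lines (a string "A,B") keeps lines A to B, and quiet returns only ok. Input that does not fit is refused with a message, and nothing moves.
- ctrl.get_obs(): the state, without advancing time (a new reading comes with each control period).
- ctrl.snapshot(name): name is "side" or "top"; returns a dict with "frame" (384x512x3 uint8, red, green, blue), "z_map" (384x512 float32, m along the optical axis (not along the pixel's ray), 0 where there is no reading), "fovy" (degrees; the focal length in pixels is half the picture's height over the tangent of half this angle, whatever the lens; pixels are square), "cx", "cy" (the principal point, pixels), "R" (3x3) and "t" (3): a world point X has camera coordinates R X + t. Camera axes: x right, y down, z forward; pixel columns grow to the right and rows downward; lengths in m; the calibration is good to about 2 mm. A picture is of the moment at which its call begins.
- ctrl.close_job(): hands the job in; it is judged then, once.
The state is a dict: "clock": time; "joint_pos": joint angles; "qvel": joint speeds; "tau": joint torques, N m; "tool_pos": TCP position; "orientation": TCP orientation; "force": force on the tool from outside, world axes, zero at the start; "moment": the same for the moment, N m; "opening": finger opening in m; "gripper_force": force on a finger pad.
Only numpy, scipy, OpenCV 4.12 (cv2) and the standard library are available. Lean on these libraries where they do the work, as an engineer would, in place of code of your own. Each camera call takes 0.05 s, during which the arm holds its last target. There are 200 camera calls.

TASK

Take the expansion card out of the board holder and lay it flat in the black tray, cooler upwards, without dropping it. The jaws' lips hold its edges, so first draw the sliding jaw back by its knob; it may or may not be locked, so try it, and if it is held give the knob a quarter turn anticlockwise and draw it again. Leave the pen, tub, mug and cutters on the bench where they are.

Things in the scene. Friction and masses are not known exactly. Their poses are not given: they have to be found in the camera images.
- holder: Board holder fixed to the bench on 10 mm feet. Origin 10 mm above the bench, under the card's seat; z up, +y = the way the sliding jaw opens. Grey base 240 x 118 x 10 mm (y -76 to 164, x -52 to 66). Card's board rests 38 mm above the bench. Fixed jaw at -y, sliding jaw at +y, each 96 mm long in x, tops 46 mm above the bench. A plate at x 60 to 65, as high, stops the card sliding out lengthwise.
- fixed_lip (a point): Middle of the fixed jaw's lip edge, underside (holder axes; holder x 2, y -43, z 32 mm). Lip 4 mm thick, reaching 6 mm over the board's edge; the jaw's upright face is at y -49. The sliding jaw's lip mirrors it at y +43, face +49, when closed. To lift the card out: sliding jaw back 20 mm or more, card slid about 10 mm in the holder's +y (out from under this lip), then straight up.
- jaw (a joint): Sliding jaw: 0 = closed on the card, grows as it is drawn along the holder's +y, stop at 0.045 m. It runs on a toothed rail with about 2 N of drag, stays where left, and is drawn by its knob. Under it, out of sight, a steel tooth may stand in a gap of the rail: then the jaw has only 1 to 2 mm of play and holds against any pull by hand (try with 10 to 15 N).
- knob_centre (a point): Centre of the knob on the sliding jaw; moves with the jaw, does not turn with the knob (holder axes). Black round ribbed knob, upright axis, 36 mm across, 52 to 75 mm above the bench (this point 64), no mark of its position; collar under it to 51 mm, jaw top 46. Turns with 0.06 N m of drag, stays where left. If the jaw is held, 1.2 to 1.45 rad anticlockwise from above frees it.
- knob_top (a point): Middle of the knob's top face, 75 mm above the bench (holder axes, does not turn). The knob turns half a turn between stops and shifts a shuttle across the rail: a tooth is in (locked) near either stop, both are out (free) through the middle quarter turn. It starts anywhere from the clockwise stop to half way, so locked or free; a quarter turn given to a free knob usually locks it again.
- card: Expansion card, about 0.2 kg, in the holder. Origin 3 mm below the board's underside. Board x -48 to 48, y -65 to 55, z 3 to 5 mm; thin upright steel bracket at y 55 to 57, x -62 to 56, z 0 to 19. In the holder its +y points along the holder's +x and its -x along the holder's +y. Take it by the finned aluminium cooler standing on it: 44 x 44 mm, sides parallel to the card's, z 5 to 30.
- cooler_top (a point): Middle of the cooler's top face, on the card at (12, -5, 30) mm; card axes. In the holder it is 65 mm above the bench, with the card lying in the tray about 44 mm.
- card_middle (a point): Middle of the card's outline, on the card at (-3, -4, 0) mm; card axes.
- tray: Shallow black plastic tray fixed to the bench on 10 mm feet, open at the top: 186 x 186 mm outside (192 over the rim), rim 33 mm and inner floor 14 mm above the bench, walls 4 mm. Origin on the bench under its middle, axes parallel to its sides. The card (122 x 118 mm over its bracket) fits with its sides parallel to the tray's, any way round.
- marker_pen: Bystander: marker pen 135 x 17 mm lying between the holder and the tray. Origin at the middle of its underside.
- screw_tub: Bystander: red open tub of screws 105 x 71 x 41 mm. Origin at the middle of its underside.
- mug: Bystander: white mug 91 mm high. Origin at the middle of its underside.
- cutters: Bystander: blue-handled cutters 142 x 86 x 13 mm. Origin at the middle of its underside.

How it is judged:
By the outcome, as a careful person would: the job done as asked, in the order asked, and still so for the second after the job is handed in, with the robot touching nothing.
It also fails if it takes over 48 s, if anything falls off the work surface, if the arm or the gripper's body presses on something with over 40 N, if the wrist force passes 120 N, or if a joint passes its speed limit or range.

## Working session

There is one attempt and no reset: what is moved stays moved. The work goes in short steps, Python scripts to look and compute and a tool call to move; the robot and the scene stay as the last step left them, time stands still between calls to the robot, and variables do not carry over. Pictures are saved under pics/ and viewed, at most 10 in all, crops included, and the job is handed in when it is done.

```bash
ls; mkdir -p pics
```

Create h.py:
```python
import numpy as np, cv2
from plant import ctrl
def cam(n):
    s=ctrl.snapshot(n); s['f']=s['frame'].shape[0]/2/np.tan(np.radians(s['fovy'])/2); return s
def save(s,p): cv2.imwrite(p,cv2.cvtColor(s['frame'],cv2.COLOR_RGB2BGR))
def unproj(s,u,v,z=None):
    z=s['z_map'][int(round(v)),int(round(u))] if z is None else z
    c=np.array([(u-s['cx'])/s['f']*z,(v-s['cy'])/s['f']*z,z]); return s['R'].T@(c-s['t'])
def onplane(s,u,v,h):
    d=s['R'].T@np.array([(u-s['cx'])/s['f'],(v-s['cy'])/s['f'],1]); o=-s['R'].T@s['t']
    return o+d*(h-o[2])/d[2]
def proj(s,X):
    c=s['R']@np.array(X)+s['t']; return c[:2]/c[2]*s['f']+[s['cx'],s['cy']]
```

Run:
```python
from h import *
import pickle
for n in('side','top'):
    s=cam(n); save(s,f'pics/{n}0.png'); pickle.dump(s,open(f'{n}0.pkl','wb')); print(n,s['fovy'],s['cx'],s['cy'],-s['R'].T@s['t'],s['R'][2], (s['z_map']>0).mean())
print(ctrl.get_obs())
```

```text
pics
plant.py
side 47.47489217629709 264.1040969388723 194.6416639046519 [ 0.42679763 -1.10385396  1.01205334] [ 0.08200278  0.77691723 -0.62423966] 0.9960123697916666
top 54.66160399487396 253.6962842672898 192.9797497287177 [0.42760068 0.10147949 1.10113703] [ 0.09139373 -0.01599473 -0.99568637] 0.9961140950520834
{'clock': 0.1, 'joint_pos': array([ 8.09051799e+01,  2.05871793e+01,  6.40079098e-01, -1.80630683e-02,
       -7.01348610e+01, -1.65057899e+01]), 'qvel': array([-0.11212405, -0.08502771,  0.09030777,  0.02404343, -0.02754145,
        0.12888274]), 'tau': array([-2.73590602e-03, -5.84161127e+01,  2.93753529e+01,  7.01564088e+00,
        1.02105516e-02, -4.75829825e-05]), 'tool_pos': array([0.29152487, 0.60837138, 0.25072505]), 'orientation': array([ 1.79916591e+02, -7.00670026e-03, -2.56067550e+01]), 'force': array([0.17839869, 0.07170376, 0.35999584]), 'moment': array([0.03156805, 0.02888639, 0.01809953]), 'gripper_force': 0.0, 'opening': 0.08771837521483768}
```

View pics/top0.png

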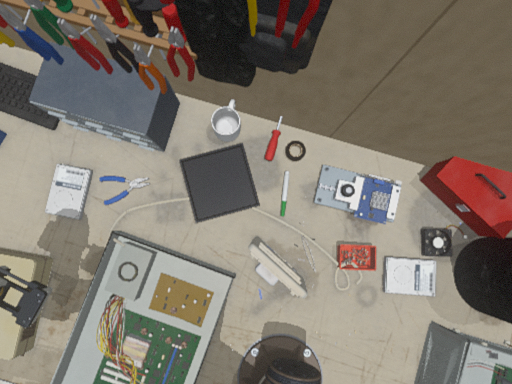

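View pics/side0.png

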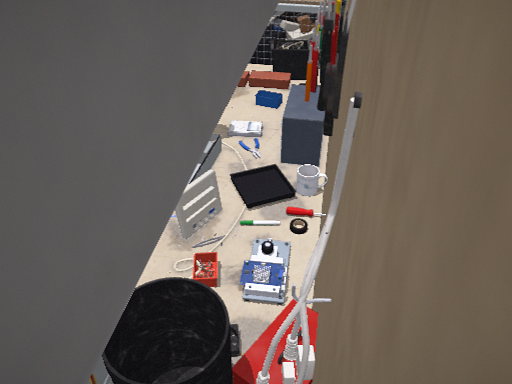

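Run:
```python
from h import *
import pickle
t=pickle.load(open('top0.pkl','rb'));s=pickle.load(open('side0.pkl','rb'))
def crop(s,u,v,w,h,k,p):
    c=cv2.cvtColor(s['frame'],cv2.COLOR_RGB2BGR)[v:v+h,u:u+w]; cv2.imwrite(p,cv2.resize(c,None,fx=k,fy=k,interpolation=cv2.INTER_CUBIC))
crop(t,310,158,100,70,8,'pics/topc.png')
crop(s,230,160,100,150,4,'pics/sidec.png')
print(proj(t,[0,0,0]),proj(t,[.292,.609,.25]))
```

```text
[279.2633552  378.28865268] [ 17.66507241 283.38901807]
```

View pics/topc.png

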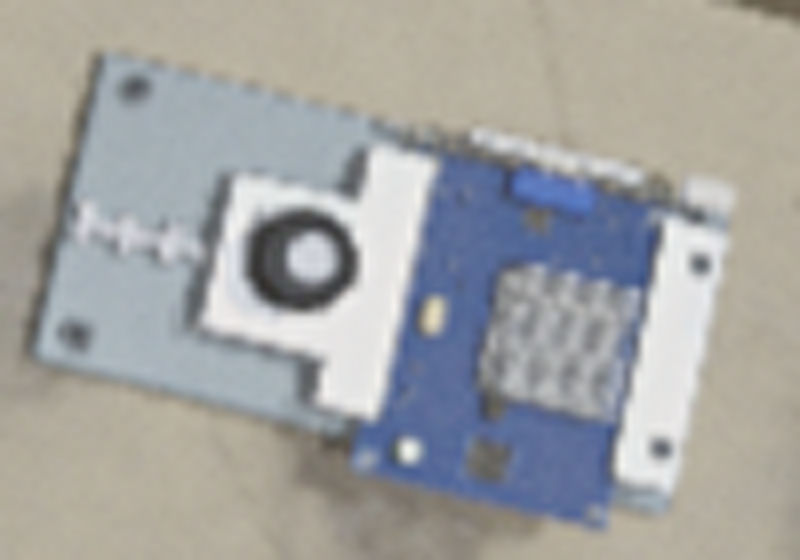

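View pics/sidec.png

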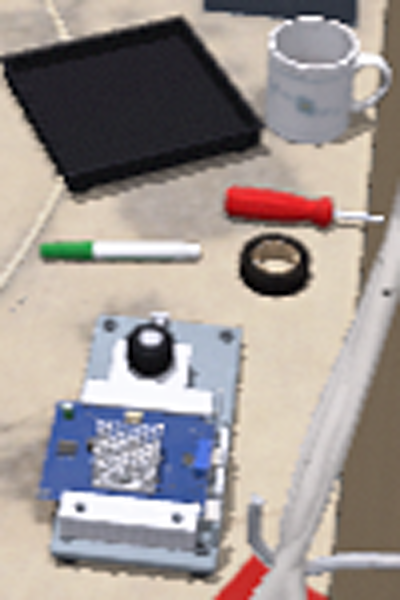

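Run:
```python
from h import *
import pickle
t=pickle.load(open('top0.pkl','rb'));s=pickle.load(open('side0.pkl','rb'))
def tri(ut,us):
    A=[];b=[]
    for c,u in((t,ut),(s,us)):
        P=np.c_[np.vstack([[c['f'],0,c['cx']],[0,c['f'],c['cy']],[0,0,1]])@np.c_[c['R'],c['t']]]
        for i in(0,1): r=u[i]*P[2]-P[i]; A.append(r[:3]); b.append(-r[3])
    x,res,_,_=np.linalg.lstsq(np.array(A),np.array(b),rcond=None); return x,proj(t,x)-ut,proj(s,x)-us
T=lambda u,v:np.array([(u+.5)/8-.5+310,(v+.5)/8-.5+158])
S=lambda u,v:np.array([(u+.5)/4-.5+230,(v+.5)/4-.5+160])
np.set_printoptions(precision=4,suppress=True)
print('knobtop',tri(T(306,257),S(150,338)))
# base corners on z=.02, T
c=[onplane(t,*T(*p),.02)for p in((98,52),(35,358))]
print('base y164 corners',c,np.linalg.norm(c[0]-c[1]))
c2=[onplane(s,*S(*p),.02)for p in((240,330),(100,320),(52,558),(220,570))]
print('side base',c2)
# depth clouds
for n,c in(('top',t),('side',s)):
    v,u=np.mgrid[0:384,0:512]; z=c['z_map']
    cam_=np.stack([(u-c['cx'])/c['f']*z,(v-c['cy'])/c['f']*z,z],-1)
    W=(cam_-c['t'])@c['R']; c['W']=W
    k=np.array([.57,-.15])
    near=(W[...,0]>.4)&(W[...,0]<.75)&(W[...,1]>-.40)&(W[...,1]<-.05)&(z>0)
    h=W[...,2]
    m=near&(h>.06)&(h<.069); print(n,'z60-69',m.sum()); 
    num,l,st,ce=cv2.connectedComponentsWithStats((near&(h>.055)&(h<.08)).astype(np.uint8))
    for i in range(1,num):
        if st[i,4]>8:
            q=W[l==i]; qt=q[q[:,2]>np.percentile(q[:,2],90)-.004]; print(st[i],'medz',np.median(qt[:,2]),'mean',qt.mean(0), cv2.minAreaRect((qt[:,:2]*1000).astype(np.float32)))
    # tray: dark
    f=c['frame'].max(-1); R=(W[...,0]>.4)&(W[...,0]<.8)&(W[...,1]>.1)&(W[...,1]<.42)&(h<.05)&(z>0)&(f<70)
    num,l,st,ce=cv2.connectedComponentsWithStats(R.astype(np.uint8)); i=1+np.argmax(st[1:,4]); print('tray',st[i])
    p=np.argwhere(l==i)[:,::-1]; q=np.array([onplane(c,a,b,.033)[:2]*1000 for a,b in p],np.float32); print(cv2.minAreaRect(q), 'floor z',np.median(W[l==i][:,2]),'rim',np.percentile(W[l==i][:,2],97))
print('pen',unproj(t,285,193),unproj(t,283,212),unproj(t,287,173))
for p in((225,120),):print('mug',unproj(t,*p))
```

```text
knobtop (array([ 0.5361, -0.177 ,  0.0761]), array([-0.0068,  0.2251]), array([ 0.1497, -0.02  ]))
base y164 corners [array([ 0.6171, -0.1153,  0.02  ]), array([ 0.5034, -0.0926,  0.02  ])] 0.11594344461310878
side base [array([ 0.615 , -0.1188,  0.02  ]), array([ 0.5041, -0.0977,  0.02  ]), array([ 0.4517, -0.3304,  0.02  ]), array([ 0.5675, -0.3511,  0.02  ])]
top z60-69 255
[303 116  35  12  97] medz 0.07511009268757383 mean [ 0.7314 -0.1008  0.0754] ((732.4454345703125, -97.26127624511719), (96.77306365966797, 2.0693368911743164), 75.04729461669922)
[338 124  89  29 255] medz 0.07737194076265203 mean [ 0.6842 -0.2764  0.077 ] ((684.4979248046875, -275.94744873046875), (252.68240356445312, 7.1779608726501465), 73.48966979980469)
[340 183  15  14 151] medz 0.07481608611994141 mean [ 0.5376 -0.1778  0.0749] ((536.9170532226562, -178.3833770751953), (33.73918151855469, 30.80965805053711), 71.96917724609375)
[372 191  18  19 153] medz 0.06493300232471746 mean [ 0.5112 -0.2721  0.0649] ((511.3892822265625, -272.6904602050781), (44.12474060058594, 44.101318359375), 76.435302734375)
tray
[... 330 characters left out ...]
156, 32.97867202758789), 83.89488983154297)
[253 265  18  15 126] medz 0.06615674051909753 mean [ 0.5089 -0.2729  0.0663] ((510.2955627441406, -272.3965759277344), (46.28655242919922, 43.819461822509766), 77.39633178710938)
[282 286   3   4  10] medz 0.056553971448709425 mean [ 0.5638 -0.3301  0.0569] ((564.3521118164062, -329.7918701171875), (13.499484062194824, 5.580711364746094), 82.5284652709961)
tray [ 231  165   65   38 1635]
((553.6708374023438, 175.31991577148438), (194.43067932128906, 211.93270874023438), 16.330535888671875) floor z 0.01657333582278575 rim 0.03480286416811968
pen [ 0.5294 -0.0081  0.0139] [ 0.4733 -0.0027  0.0163] [ 0.589  -0.0133  0.0138]
mug [0.7462 0.1747 0.008 ]
```

Add to h.py:
```python
def cloud(c):
    v,u=np.mgrid[0:384,0:512]; z=c['z_map']
    return (np.stack([(u-c['cx'])/c['f']*z,(v-c['cy'])/c['f']*z,z],-1)-c['t'])@c['R']
def to(x,y,z,yaw=None):
    "tool-axis shift from the present pose to the target"
    o=ctrl.get_obs(); from scipy.spatial.transform import Rotation as Ro
    R=Ro.from_euler('xyz',o['orientation'],degrees=True).as_matrix()
    d=R.T@(np.array([x,y,z])-o['tool_pos']); t=0 if yaw is None else -((yaw-o['orientation'][2]+180)%360-180)
    print('shift',d.round(4),'turn',round(t,1))
```

Run:
```python
from h import *
import pickle
t=pickle.load(open('top0.pkl','rb'));W=cloud(t)
a=np.array([.292,.609]);b=np.array([.536,-.178])
P=W[...,:2];L=np.linalg.norm(b-a);d=(b-a)/L
s=(P-a)@d;n=abs((P-a)@np.array([-d[1],d[0]]))
for k in range(0,17):
    m=(n<.16)&(s>k*.05+.02)&(s<k*.05+.07); print(k,round(W[m][:,2].max(),3),end='; ')
# heights on card along holder x through cooler (pads corridor)
th=np.radians(-12.5);X=np.array([np.cos(th),np.sin(th)]);Y=np.array([-X[1],X[0]]);c0=np.array([.511,-.2725])
q=P-c0;hx=q@X;hy=q@Y
print()
for lo in range(-80,80,6):
    r=[]
    for l2 in range(-50,62,10):
        m=(abs(hx-lo/1e3-.003)<.004)&(abs(hy-l2/1e3-.005)<.006); r.append(int(W[m][:,2].max()*1e3) if m.any() else -1)
    print(lo,r)
to(.536,-.178,.16,-102.5)
```

```text
0 0.355; 1 0.336; 2 0.084; 3 0.079; 4 0.08; 5 0.079; 6 0.079; 7 0.08; 8 0.079; 9 0.17; 10 1.101; 11 0.174; 12 0.029; 13 0.023; 14 0.042; 15 0.078; 16 0.079; 
-80 [2, 0, 0, 2, 2, 0, 1, 1, 0, 0, 0, 3]
-74 [0, 0, 2, 2, 3, 0, 1, 0, 2, 2, 2, 3]
-68 [2, 5, 0, 3, 2, 1, 1, 1, 1, 2, 2, 1]
-62 [2, 42, 43, 40, 39, 39, 41, 39, 40, 40, 40, 3]
-56 [1, 42, 42, 42, 43, 42, 44, 40, 49, 49, 40, 3]
-50 [19, 42, 42, 43, 40, 42, 43, 40, 49, 53, 40, 40]
-44 [47, 47, 39, 43, 42, 43, 42, 43, 43, 41, 45, 47]
-38 [48, 49, 46, 41, 42, 43, 43, 42, 42, 41, 46, 47]
-32 [49, 46, 41, 39, 39, 40, 48, 44, 41, 40, 47, 47]
-26 [49, 48, 65, 65, 68, 67, 70, 67, 42, 42, 46, 48]
-20 [50, 50, 61, 66, 66, 66, 65, 67, 41, 42, 44, 46]
-14 [50, 47, 64, 64, 66, 64, 65, 61, 41, 41, 49, 47]
-8 [47, 47, 61, 68, 66, 63, 66, 63, 42, 50, 49, 47]
-2 [48, 49, 56, 64, 64, 65, 64, 60, 43, 52, 49, 49]
4 [48, 49, 63, 64, 66, 63, 68, 66, 42, 48, 46, 48]
10 [49, 48, 65, 65, 66, 66, 68, 65, 42, 42, 47, 47]
16 [46, 47, 65, 65, 66, 66, 66, 62, 41, 41, 47, 47]
22 [48, 49, 64, 65, 66, 66, 66, 62, 38, 40, 45, 48]
28 [48, 47, 40, 40, 41, 41, 42, 43, 41, 40, 46, 47]
34 [47, 47, 42, 41, 40, 42, 42, 40, 41, 44, 46, 49]
40 [51, 47, 42, 42, 43, 43, 42, 39, 41, 42, 46, 49]
46 [48, 47, 45, 42, 51, 52, 52, 51, 40, 42, 47, 46]
52 [45, 47, 41, 41, 52, 52, 52, 51, 43, 41, 47, 47]
58 [56, 54, 53, 54, 52, 52, 54, 53, 53, 53, 52, 52]
64 [56, 55, 40, 49, 47, 48, 49, 47, 48, 43, 20, 19]
70 [52, 49, -1, 45, -1, -1, 45, 45, 46, 43, 20, 19]
76 [1, 2, 3, 3, 2, 0, 0, 0, 1, 1, 1, 1]
shift [0.5603 0.6033 0.0917] turn 76.9
```

Request:
drive_effector(motion=[[0.04, 0.043, 0, 9, 0.085], [0.08, 0.086, 0, 18, 0.085], [0.12, 0.129, 0, 27, 0.085], [0.16, 0.172, 0, 36, 0.085], [0.2, 0.215, 0, 45, 0.085], [0.24, 0.258, 0, 54, 0.085], [0.28, 0.301, 0, 63, 0.085], [0.32, 0.345, 0, 72, 0.085]])

```text
clock: 1.1
tool_pos: [0.4312, 0.1575, 0.2516]
orientation: [-180.0, 0.0, -97.9]
force: [1.6, 0.0, -0.5]
opening: 0.0853
gripper_force: 0.0
```

```bash
python3 -c "
from h import *
to(.5365,-.178,.25,-102.5)"
```

```text
shift [ 0.3179 -0.1502  0.0015] turn 4.6
```

Request:
drive_effector(motion=[[0.053, -0.025, 0, 1, 0.06], [0.106, -0.05, 0, 2, 0.06], [0.159, -0.075, 0, 3, 0.06], [0.212, -0.1, 0, 4, 0.06], [0.265, -0.125, 0.03, 4.6, 0.06], [0.318, -0.15, 0.07, 4.6, 0.06], [0.318, -0.15, 0.1, 4.6, 0.06], [0.318, -0.15, 0.1, 4.6, 0.06]])

```text
clock: 2.1
tool_pos: [0.5355, -0.1766, 0.1484]
orientation: [179.6, -0.1, -102.3]
force: [0.4, 0.0, 1.5]
opening: 0.0603
gripper_force: 0.0
```

```bash
python3 -c "
from h import *
to(.5365,-.178,.081,-102.5)
s=cam('side');save(s,'pics/s1.png');print(ctrl.get_obs()['joint_pos'])"
```

```text
shift [ 0.0011 -0.0017  0.0673] turn 0.2
[ 1.69026738e+00  1.53818255e+01 -2.10331666e+01  5.20227162e-03
 -5.37750330e+01 -1.39438438e+01]
```

Request:
drive_effector(motion=[[0.001, -0.002, 0.04, 0, 0.06], [0.001, -0.002, 0.067, 0, 0.06], [0.001, -0.002, 0.067, 0, 0.06], [0.001, -0.002, 0.067, 0, 0.03], [0.001, -0.002, 0.067, 0, 0.03], [0.001, -0.002, 0.067, 0, 0.03], [0.001, -0.002, 0.067, 0, 0.03]])

```text
clock: 3.02
tool_pos: [0.5355, -0.1765, 0.0851]
orientation: [179.6, -0.0, -102.3]
force: [-12.8, 6.7, 13.1]
opening: 0.035
gripper_force: 30.0
```

```bash
python3 -c "
from h import *
o=ctrl.get_obs();print(o['moment'],o['tool_pos'])"
```

```text
[ 2.68955491  4.96910517 -0.03980485] [ 0.53551099 -0.1764859   0.08511794]
```

Request:
drive_effector(motion=[[-0.002, 0, 0, 0, 0.03], [-0.004, 0, 0, 0, 0.03], [-0.006, 0, 0, 0, 0.03]])

```text
clock: 3.4
tool_pos: [0.5366, -0.1715, 0.0851]
orientation: [179.6, -0.1, -102.3]
force: [-12.9, 0.6, 11.1]
opening: 0.0349
gripper_force: 30.0
```

```bash
python3 -c "
from h import *
o=ctrl.get_obs();print(o['moment'],o['tool_pos'],o['force'])"
```

```text
[ 0.39817474  4.8397517  -0.04662068] [ 0.53659768 -0.17154234  0.08514959] [-12.86079223   0.64061909  11.13986963]
```

Request:
drive_effector(motion=[[-0.003, 0, 0, 0, 0.03], [-0.006, 0, 0, 0, 0.03], [-0.009, 0, 0, 0, 0.03]])

```text
clock: 3.78
tool_pos: [0.5385, -0.1628, 0.0851]
orientation: [179.6, -0.1, -102.3]
force: [-12.7, 0.7, 11.0]
opening: 0.0349
gripper_force: 30.0
```

```bash
python3 -c "
from h import *
o=ctrl.get_obs();print(o['moment'],o['tool_pos'],o['force'])
t=cam('top');c=cv2.cvtColor(t['frame'],cv2.COLOR_RGB2BGR)[150:240,300:420];cv2.imwrite('pics/t2.png',cv2.resize(c,None,fx=5,fy=5,interpolation=cv2.INTER_CUBIC))
s=cam('side');c2=cv2.cvtColor(s['frame'],cv2.COLOR_RGB2BGR)[220:320,230:310];a=cv2.resize(c2,None,fx=5,fy=5,interpolation=cv2.INTER_CUBIC);cv2.imwrite('pics/s2.png',a)"
```

```text
[ 0.38397492  4.78957626 -0.06997328] [ 0.53854931 -0.1627551   0.0851221 ] [-12.66657183   0.73224408  10.99100908]
```

View pics/s2.png

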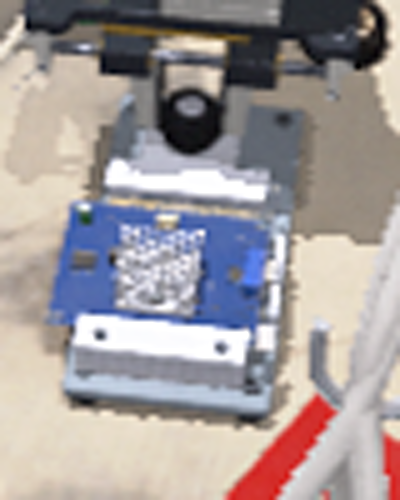

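The side crop shows the jaw (145,180) parted from the card's gold edge (180,207), so it is free. I'll keep drawing, with no turn of the knob.

Request:
drive_effector(motion=[[-0.006, 0, 0, 0, 0.03], [-0.012, 0, 0, 0, 0.03], [-0.018, 0, 0, 0, 0.03], [-0.022, 0, 0, 0, 0.03], [-0.022, 0, 0, 0, 0.03]])

```text
clock: 4.5
tool_pos: [0.5435, -0.1409, 0.0851]
orientation: [179.6, -0.1, -102.2]
force: [-13.0, 4.0, 10.8]
opening: 0.0344
gripper_force: 30.0
```

Request:
drive_effector(motion=[[0, 0, 0, 0, 0.06], [0, 0, 0, 0, 0.06], [0, 0, 0, 0, 0.06]])

```text
clock: 4.88
tool_pos: [0.5481, -0.1409, 0.0852]
orientation: [-179.9, 0.0, -102.2]
force: [-0.1, -0.4, 0.5]
opening: 0.0576
gripper_force: 0.0
```

Request:
drive_effector(motion=[[0, 0, -0.04, 0, 0.06], [0, 0, -0.08, 0, 0.06], [0, 0, -0.08, 0, 0.06]])

```text
clock: 5.25
tool_pos: [0.5498, -0.141, 0.1682]
orientation: [-179.6, 0.1, -102.2]
force: [1.4, 0.4, -1.1]
opening: 0.0597
gripper_force: 0.0
```

```bash
python3 -c "
from h import *
o=ctrl.get_obs();print(o['moment'],o['tool_pos'],o['force'])
t=cam('top');s=cam('side')
for c,(k0) in ((t,0),(s,0)):
    W=cloud(c);h=W[...,2]
    for lo,hi,bx in((.072,.0785,(.50,.60,-.17,-.10)),(.061,.070,(.46,.56,-.33,-.22))):
        m=(h>lo)&(h<hi)&(W[...,0]>bx[0])&(W[...,0]<bx[1])&(W[...,1]>bx[2])&(W[...,1]<bx[3]);q=W[m]
        if len(q)>10: print(len(q),q.mean(0),cv2.minAreaRect((q[:,:2]*1000).astype(np.float32)))
to(.511,-.2725,.16,-12.5)
"
```

```text
[ 0.0819348  -0.00954206 -0.02467499] [ 0.54981206 -0.14103286  0.16824344] [ 1.42224241  0.39309296 -1.14333187]
101 [ 0.5103882  -0.27328091  0.06398622] ((511.5905456542969, -272.9461975097656), (45.138450622558594, 44.27813720703125), 77.39864349365234)
67 [ 0.54363656 -0.14572343  0.07598286] ((544.7301635742188, -145.8274688720703), (36.374176025390625, 30.872339248657227), 84.67066192626953)
93 [ 0.50982221 -0.27355696  0.06555952] ((510.1575927734375, -272.509033203125), (46.39999771118164, 43.92201232910156), 77.10090637207031)
shift [0.1364 0.0079 0.0048] turn -89.7
```

Request:
drive_effector(motion=[[0.02, 0, 0, -10, 0.06], [0.04, 0, 0, -20, 0.06], [0.06, 0.002, 0, -30, 0.06], [0.08, 0.004, 0, -40, 0.06], [0.1, 0.006, 0, -50, 0.06], [0.12, 0.007, 0, -60, 0.06], [0.136, 0.008, 0, -70, 0.06], [0.136, 0.008, 0, -80, 0.06]])

```text
clock: 6.35
tool_pos: [0.5098, -0.273, 0.1629]
orientation: [180.0, 0.1, -22.0]
force: [0.3, 0.2, -0.3]
opening: 0.0602
gripper_force: 0.0
```

Request:
drive_effector(motion=[[0, 0, 0.01, -9.5, 0.06], [0, 0, 0.02, -9.5, 0.06], [0, 0, 0.02, -9.5, 0.06], [0, 0, 0.02, -9.5, 0.06]])

```text
clock: 6.85
tool_pos: [0.5109, -0.2722, 0.1444]
orientation: [180.0, 0.0, -12.8]
force: [0.3, -0.1, -0.2]
opening: 0.06
gripper_force: 0.0
```

```bash
python3 -c "
from h import *
to(.511,-.2727,.075,-12.7)"
```

```text
shift [0.0003 0.0004 0.0694] turn -0.1
```

Request:
drive_effector(motion=[[0, 0, 0.04, 0, 0.058], [0, 0, 0.06, 0, 0.058], [0, 0, 0.07, 0, 0.058], [0, 0, 0.07, 0, 0.058], [0, 0, 0.07, 0, 0.058]])

```text
clock: 7.48
tool_pos: [0.5115, -0.2724, 0.0756]
orientation: [180.0, -0.1, -12.7]
force: [-0.5, 0.3, -0.7]
opening: 0.0578
gripper_force: 0.0
```

Request:
drive_effector(motion=[[0, 0, 0, 0, 0.035], [0, 0, 0, 0, 0.035], [0, 0, 0, 0, 0.035], [0, 0, 0, 0, 0.035]])

```text
clock: 7.98
tool_pos: [0.5111, -0.2723, 0.0752]
orientation: [180.0, -0.0, -12.7]
force: [-0.0, -0.0, 6.1]
opening: 0.0438
gripper_force: 30.0
```

```bash
python3 -c "
from h import *
o=ctrl.get_obs();print(o['moment'],o['tool_pos'],o['force'])"
```

```text
[ 0.3661873   0.44685212 -0.02815013] [ 0.51111002 -0.27230297  0.07516317] [-0.04438184 -0.02849692  6.10156685]
```

Request:
drive_effector(motion=[[0, -0.003, -0.0005, 0, 0.035], [0, -0.006, -0.0005, 0, 0.035], [0, -0.009, -0.0005, 0, 0.035], [0, -0.013, -0.0005, 0, 0.035], [0, -0.013, -0.0005, 0, 0.035]])

```text
clock: 8.6
tool_pos: [0.5139, -0.2591, 0.0752]
orientation: [-180.0, -0.0, -12.7]
force: [0.1, -1.1, 4.5]
opening: 0.0437
gripper_force: 30.0
```

```bash
python3 -c "
from h import *
o=ctrl.get_obs();print(o['moment'],o['tool_pos'],o['force'])
s=cam('side');c2=cv2.cvtColor(s['frame'],cv2.COLOR_RGB2BGR)[220:320,230:310];a=cv2.resize(c2,None,fx=5,fy=5,interpolation=cv2.INTER_CUBIC);cv2.imwrite('pics/s3.png',a)"
```

```text
[-0.08865745  0.16925697 -0.03829305] [ 0.51388241 -0.2590968   0.07516339] [ 0.14117734 -1.14437544  4.53453768]
```

View pics/s3.png

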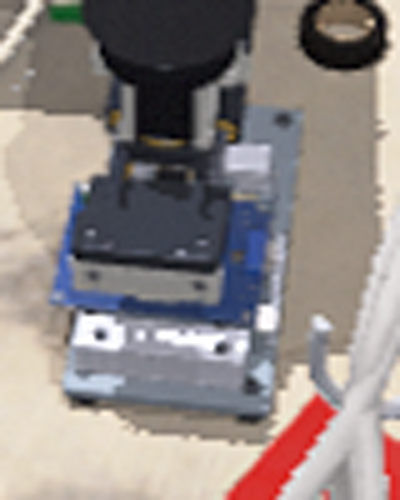

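The crop shows the card's near edge (150,308) clear of the fixed lip (150,330). I'll lift it straight up gently.

Request:
drive_effector(motion=[[0, 0, -0.003, 0, 0.035], [0, 0, -0.006, 0, 0.035], [0, 0, -0.01, 0, 0.035], [0, 0, -0.015, 0, 0.035]])

```text
clock: 9.15
tool_pos: [0.5135, -0.2595, 0.0902]
orientation: [-180.0, 0.0, -12.7]
force: [0.4, 0.3, -2.1]
opening: 0.0435
gripper_force: 30.0
```

```bash
python3 -c "
from h import *
o=ctrl.get_obs();print(o['moment'],o['tool_pos'],o['force'],o['opening'])"
```

```text
[-0.06936672  0.02367971 -0.00328205] [ 0.51352021 -0.25948645  0.09017182] [ 0.38549453  0.26240573 -2.14009518] 0.043528441718728654
```

Request:
drive_effector(motion=[[0, 0, -0.03, 0, 0.035], [0, 0, -0.06, 0, 0.035], [0, 0, -0.08, 0, 0.035], [0, 0, -0.08, 0, 0.035]])

```text
clock: 9.65
tool_pos: [0.5146, -0.2597, 0.1719]
orientation: [-180.0, -0.2, -12.7]
force: [-0.8, -0.1, -2.7]
opening: 0.0437
gripper_force: 30.0
```

Run:
```python
from h import *
import pickle
for n,th in(('top',70),('top',85),('top',100),('side',50)):
    t=pickle.load(open(n+'0.pkl','rb'));W=cloud(t);f=t['frame'].max(-1)
    R=(W[...,0]>.42)&(W[...,0]<.69)&(W[...,1]>.05)&(W[...,1]<.33)&(f<th)
    num,l,st,ce=cv2.connectedComponentsWithStats(R.astype(np.uint8),connectivity=4);i=1+np.argmax(st[1:,4])
    m=(l==i); print(n,th,st[i],cv2.minAreaRect(np.array([onplane(t,a,b,.033)[:2]*1000 for b,a in np.argwhere(m)],np.float32)))
    hh=m&(W[...,2]>.028); print(' rim by depth',hh.sum(),cv2.minAreaRect((W[hh][:,:2]*1000).astype(np.float32)),'floor',np.percentile(W[m][:,2],[20,50,95]))
to(.559,.170,.17,16.8)
```

```text
top 70 [181 144  72  77 464] ((555.7376098632812, 184.60720825195312), (183.8492431640625, 184.4764862060547), 16.773990631103516)
 rim by depth 192 ((529.9441528320312, 177.66757202148438), (239.19383239746094, 183.96603393554688), 16.27886962890625) floor [0.01312101 0.02356686 0.03335028]
top 85 [ 180  144   79   78 4058] ((555.7584228515625, 184.82232666015625), (187.07508850097656, 189.14309692382812), 16.782426834106445)
 rim by depth 419 ((530.5294189453125, 177.7860870361328), (240.68563842773438, 189.22027587890625), 16.474580764770508) floor [0.01152915 0.01346299 0.03190031]
top 100 [ 180  143   80   79 4268] ((555.4185791015625, 184.74420166015625), (189.46649169921875, 190.73358154296875), 16.767118453979492)
 rim by depth 528 ((530.7916259765625, 177.45745849609375), (241.49624633789062, 190.65371704101562), 16.801843643188477) floor [0.01156155 0.01352044 0.03242297]
side 50 [ 231  165   64   43 1770] ((553.8540649414062, 173.80918884277344), (193.88377380371094, 209.80776977539062), 16.69461441040039)
 rim by depth 254 ((554.1309814453125, 185.16122436523438), (189.48614501953125, 198.6820526123047), 16.036706924438477) floor [0.01416257 0.0167441  0.03422418]
shift [-0.0511 -0.429   0.0017] turn -29.5
```

Request:
drive_effector(motion=[[-0.004, -0.03, 0, -3, 0.035], [-0.01, -0.08, 0, -7, 0.035], [-0.016, -0.13, 0, -11, 0.035], [-0.022, -0.18, 0, -15, 0.035], [-0.028, -0.23, 0, -19, 0.035], [-0.034, -0.28, 0, -23, 0.035], [-0.04, -0.33, 0, -27, 0.035], [-0.046, -0.38, 0, -29.5, 0.035]])

```text
clock: 10.65
tool_pos: [0.5517, 0.1227, 0.1689]
orientation: [180.0, 0.1, 16.9]
force: [1.1, -0.9, -1.9]
opening: 0.0434
gripper_force: 30.0
```

Request:
drive_effector(motion=[[-0.02, -0.035, 0, 0, 0.035], [-0.028, -0.043, 0, 0, 0.035], [-0.028, -0.043, 0, 0, 0.035]])

```text
clock: 11.02
tool_pos: [0.5123, 0.1544, 0.1694]
orientation: [180.0, 0.1, 16.9]
force: [0.3, -1.1, -1.6]
opening: 0.0436
gripper_force: 30.0
```

```bash
python3 -c "
from h import *
to(.559,.170,.17,16.8)
print(ctrl.get_obs()['opening'],ctrl.get_obs()['joint_pos'])"
```

```text
shift [ 0.0493 -0.0014 -0.0007] turn 0.1
0.0435848137581634 [ 3.77751568e+01  1.15132786e+01 -2.34731677e+01 -1.17641572e-02
 -5.50781837e+01  6.91048841e+01]
```

Request:
drive_effector(motion=[[0.03, -0.001, 0.01, 0, 0.035], [0.049, -0.001, 0.03, 0, 0.035], [0.049, -0.001, 0.05, 0, 0.035], [0.049, -0.001, 0.05, 0, 0.035], [0.049, -0.001, 0.05, 0, 0.035]])

```text
clock: 11.65
tool_pos: [0.5603, 0.169, 0.1205]
orientation: [180.0, -0.0, 16.8]
force: [0.5, 0.3, -2.2]
opening: 0.0433
gripper_force: 30.0
```

```bash
python3 -c "
from h import *
to(.559,.170,.054,16.8)
s=cam('side');t=cam('top')
a=cv2.cvtColor(s['frame'],cv2.COLOR_RGB2BGR)[130:230,215:315];b=cv2.cvtColor(t['frame'],cv2.COLOR_RGB2BGR)[125:225,170:270]
cv2.imwrite('pics/p4.png',cv2.resize(np.hstack([a,b]),None,fx=4,fy=4,interpolation=cv2.INTER_CUBIC))"
```

```text
shift [-0.001  -0.0014  0.0665] turn -0.0
```

View pics/p4.png

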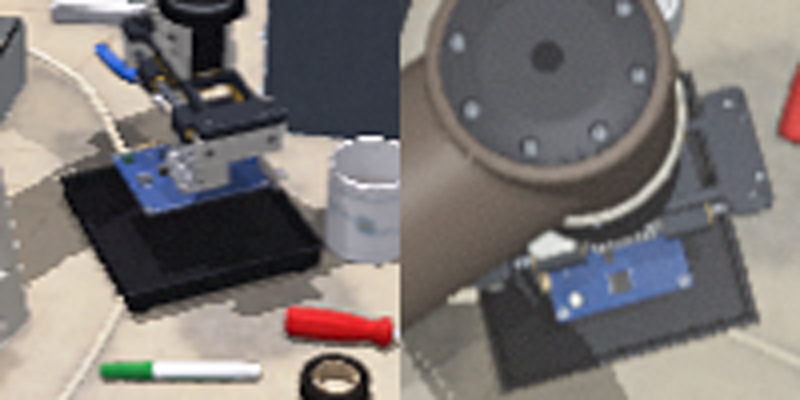

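Request:
drive_effector(motion=[[-0.001, -0.001, 0.025, 0, 0.035], [-0.001, -0.001, 0.045, 0, 0.035], [-0.001, -0.001, 0.058, 0, 0.035], [-0.001, -0.001, 0.06, 0, 0.035], [-0.001, -0.001, 0.06, 0, 0.035]])

```text
clock: 12.38
tool_pos: [0.5589, 0.1704, 0.0607]
orientation: [-180.0, -0.1, 16.8]
force: [0.4, 0.8, -2.7]
opening: 0.0439
gripper_force: 30.0
```

Request:
drive_effector(motion=[[0, 0, 0.002, 0, 0.035], [0, 0, 0.004, 0, 0.035], [0, 0, 0.006, 0, 0.035], [0, 0, 0.006, 0, 0.035]])

```text
clock: 12.88
tool_pos: [0.5585, 0.1701, 0.054]
orientation: [180.0, 0.0, 16.8]
force: [-0.3, -0.8, -2.3]
opening: 0.0434
gripper_force: 30.0
```

```bash
python3 -c "
from h import *
o=ctrl.get_obs();print(o['moment'],o['tool_pos'],o['force'],o['opening'])"
```

```text
[-0.10310216  0.03132813  0.00836339] [0.55845606 0.17013873 0.05396306] [-0.33418692 -0.76417615 -2.27243078] 0.04340739422150138
```

Request:
drive_effector(motion=[[0, 0, 0.0005, 0, 0.035], [0, 0, 0.001, 0, 0.035], [0, 0, 0.001, 0, 0.035]])

```text
clock: 13.25
tool_pos: [0.5584, 0.1701, 0.0534]
orientation: [180.0, 0.0, 16.8]
force: [-2.7, 0.4, 2.5]
opening: 0.0438
gripper_force: 30.0
```

```bash
python3 -c "
from h import *
o=ctrl.get_obs();print(o['moment'],o['tool_pos'],o['force'],o['opening'])"
```

```text
[-0.20511468  0.83275536  0.01089046] [0.55838306 0.17009167 0.053352  ] [-2.73260143  0.35793244  2.49581806] 0.04384911239273621
```

Request:
drive_effector(motion=[[0, 0, 0, 0, 0.06], [0, 0, 0, 0, 0.06], [0, 0, 0, 0, 0.06], [0, 0, 0, 0, 0.06]])

```text
clock: 13.75
tool_pos: [0.5586, 0.1702, 0.053]
orientation: [-180.0, -0.0, 16.8]
force: [-0.3, -0.0, -0.1]
opening: 0.0601
gripper_force: 0.0
```

Request:
drive_effector(motion=[[0, 0, -0.02, 0, 0.06], [0, 0, -0.06, 0, 0.06], [0, 0, -0.12, 0, 0.06], [-0.06, 0, -0.15, 0, 0.06], [-0.12, 0, -0.15, 0, 0.06], [-0.12, 0, -0.15, 0, 0.06]])

```text
clock: 14.5
tool_pos: [0.4402, 0.1338, 0.2038]
orientation: [-179.9, -0.0, 16.8]
force: [0.9, 0.4, 0.2]
opening: 0.0601
gripper_force: 0.0
```

```bash
python3 -c "
from h import *
s=cam('side');t=cam('top')
a=cv2.cvtColor(s['frame'],cv2.COLOR_RGB2BGR)[130:330,215:315];b=cv2.cvtColor(t['frame'],cv2.COLOR_RGB2BGR)[100:300,165:415]
cv2.imwrite('pics/p5.png',cv2.resize(np.hstack([a,b]),(770,440),interpolation=cv2.INTER_CUBIC))
for c in(s,t):
    W=cloud(c);m=(abs(W[...,0]-.559)<.08)&(abs(W[...,1]-.17)<.08)&(W[...,2]>.039)&(W[...,2]<.05);q=W[m];print(len(q),np.median(q,0))"
```

```text
79 [0.55786702 0.16718847 0.04210135]
24 [0.57440938 0.16921976 0.04208536]
```

View pics/p5.png

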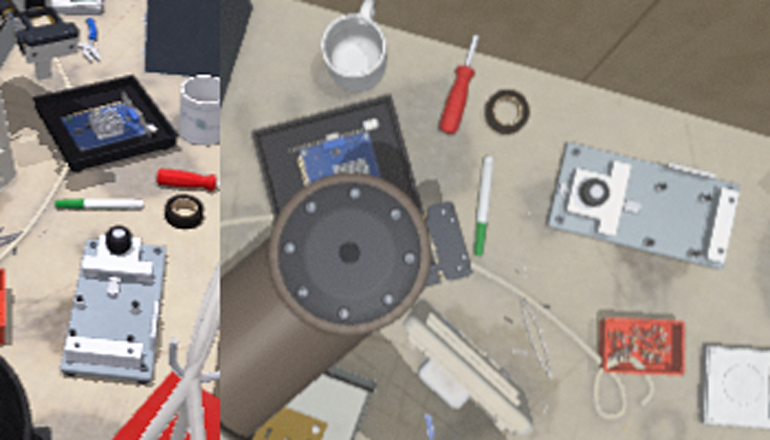

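The card lies in the tray with the cooler up (side view about (110,122)). The holder is empty, and the pen, tub, mug and cutters haven't moved. I'll do one flatness check before handing in.

Run:
```python
from h import *
s=cam('side');W=cloud(s);f=s['frame'].astype(int)
m=(abs(W[...,0]-.556)<.09)&(abs(W[...,1]-.185)<.09)&(f[...,2]-f[...,0]>40)&(W[...,2]<.03);q=W[m]
A=np.c_[q[:,:2]-q[:,:2].mean(0),np.ones(len(q))];p=np.linalg.lstsq(A,q[:,2],rcond=None)[0];print(len(q),'tilt deg',np.degrees(p[:2]),'z',p[2])
print(cv2.minAreaRect((q[:,:2]*1000).astype(np.float32)))
o=ctrl.get_obs();print(o['force'],o['qvel'].round(2))
```

```text
254 tilt deg [1.65171415 0.36659112] z 0.018718513114715393
((553.3699340820312, 180.49911499023438), (119.45710754394531, 94.26260375976562), 17.264041900634766)
[-0.69390366  0.33125209 -0.65719131] [-0.33  1.85  0.96  0.11 -0.04  0.12]
```

```bash
python3 -c "
from plant import ctrl
print(ctrl.close_job())"
```

```text
the job is handed in; nothing more can be done
None
```

The card now lies flat in the tray, cooler upwards: the jaw turned out to be unlocked, so it was drawn back about 35 mm without turning the knob, and the job was handed in at about 15 s with the pen, tub, mug and cutters left where they were.

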